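Lock the press fixture: hold the spring catch, slide the bolt

TASK

Two press fixtures stand on the bench; one is locked, the other still has its bolt drawn back out of the keeper. On the unlocked one, press the spring catch plate down with one fingertip and keep it down while the other fingertip pushes the bolt's upright tab until the bolt is fully home in the keeper, then take the hand away so that the catch springs up and locks it. Only press and push: lift and carry nothing, and leave the locked fixture and the loose things on the bench alone.

Things in the scene. Friction and masses are not known exactly. Their poses are not given: they have to be found in the camera images.
- fixture: The unlocked fixture (bolt drawn back). Grey base plate 240x130x10 mm fixed to the bench, spanning local x -90..150, y -65..65. Origin on the bench surface on the bolt's line; local x = the way the bolt travels to lock (away from the robot, within 0.4 rad), y left, z up. All on it is under 45 mm high but the tab, the catch plate and the keeper eye (x 91..113, y -18..18, 51 high).
- tab: The bolt's upright steel tab, the part to push: 6 thick (local x), 44 wide (y), 50 high, across the bolt's travel, moving with the bolt. Origin at its centre, 59 mm above the bench, 28 mm left (+y) of the bolt bar; upper edge at 84. At fixture x -20 mm when drawn back, +20 when home. Behind it (-x) 60 mm are free above height 45. Axes as the fixture's.
- tab_top (a point): Middle of the tab's upper edge, 84 mm above the bench.
- press_plate: Ribbed steel top plate of the spring catch, the part to press: 120 long (local x), 34 wide (y), 6 thick, level, right (-y) of the bolt bar and parallel to it. Origin at the middle of its upper face, at fixture x -15, y -34 mm (62 mm right of the tab's middle), 64 mm above the bench when up, 52 when fully down. A finger may slide along it while pressing.
- bolt (a joint): Bolt travel in m: 0 drawn back, 0.040 fully home, nose in the keeper eye. Friction about 2 N. A tooth on the catch engages collars on the bolt: with the catch up the bolt is locked (about 2 mm of play) at 0, at half way (0.020) or at 0.040.
- catch (a joint): How far the catch is pressed, in m: 0 up, 0.012 at its stop. Its spring takes about 3 N to start and 8 N at the stop; the bolt is free when it is pressed 0.007 or more.
- fixture_b: The other fixture, of the same make and axes, already locked (bolt home) at the start; to be left alone.
- tab_b: The bolt's tab of the locked fixture, made as on the other.
- press_plate_b: The catch plate of the locked fixture, made as on the other.
- bolt_b (a joint): The bolt of the locked fixture, values as on the other; near 0.040 at the start.
- catch_b (a joint): The catch of the locked fixture, values as on the other; 0 (up) at the start.
- pliers_a: Bystander: half-made pliers forging lying flat, 165 long, 12 thick, on the table between the two fixtures.
- pliers_b: Bystander: half-made pliers forging like pliers_a, on the table to the left.
- rivet_cup: Bystander: small open aluminium cup, 56 across, 55 high, between the fixtures and beyond them.
- wrench: Bystander: steel wrench lying flat, about 170 long, to the right.
- grease_jar: Bystander: grey jar with a black cap, 60 across, 60 high, to the left.
- brush: Bystander: brush with a wooden handle, about 180 long, to the right.
- mallet: Bystander: wooden-handled hammer lying down, about 240 long, beyond the fixtures.

How it is judged:
By the outcome, as a careful person would: the job done as asked, in the order asked, and still so for the second after the job is handed in, with the robot touching nothing.
It also fails if it takes over 38 s, if anything falls off the work surface, if the arm or the gripper's body presses on something with over 40 N, if the wrist force passes 120 N, or if a joint passes its speed limit or range.

ROBOT

A 6-joint arm with a two-finger parallel gripper is mounted at the origin on the work surface. World frame = base frame: x ahead of the robot, y to its left, z up, the work surface at z = 0. Lengths are in mm, angles in rad, forces in N, time in s.
With the tool pointing down it reaches from about 300 to 775 mm from the base axis. Payload 14.6 kg.
Tool frame: the origin (TCP) lies between the finger pads; the fingertips stand 17 mm ahead of it and the grasp point (between the pads) lies 2 mm behind it (manip.tip_reach is the distance from the TCP to the fingertips, in mm); z points along the fingers, y is the line along which they close (so a half turn about z gives the same grasp; the last joint's range is limited). The gripper opens to 94 mm and grips with 3 to 60 N. Pads are 16 mm wide; open, the fingers measure 119 mm over their backs; the gripper's body (75 mm by 177 mm) begins 78 mm behind the grasp point.
Start: joints at [-1.19, 0.3, 1.521, -0, 1.321, -0.067], TCP at [238.133, -495.764, 191.246] pointing down, gripper open.
Joint ranges: [-3.03, 3.03], [-0.79, 2.21], [0.23, 2.52], [-1.04, 4.18], [0, 3.07], [-2.55, 2.55]. Speed limits (rad/s): [2.22, 2.22, 2.57, 3.14, 3.14, 3.14].

INTERFACE

Orientations are given as [roll, pitch, yaw] about the fixed x, y, z axes, in that order (R = Rz(yaw) Ry(pitch) Rx(roll)).
In Python, from cell import manip, viewer gives the robot as it stands.
- The arm moves only by the tool apply_moves, never from a script. Its argument "moves" is a list of rows, each a list of 3 entries, a list of its own where there are three numbers: the shift along the tool's x, y, z each as a share of 0.25 m, from -1 to 1, then the turn, a rotation vector about the tool's x, y, z each as a share of pi rad, from -1 to 1, then the closure, from 0 (fully open) to 1 (shut). In form: [[[dx, dy, dz], [wx, wy, wz], grip], ...]. A call has 1 to 12 rows; each row is the pose to reach, as a shift and turn from the pose commanded when the call began, along the tool's axes at that moment, turning the shorter way round; what a row does not reach only later rows make up. A row lasts 1/12 s, in which the tool goes at most 41.7 mm and 7.16 degrees, less where a joint would pass 70% of its speed; a pose out of reach is approached as far as the arm can. A call with a number of a shift or a turn outside -1 to 1 is refused whole. A call with a gripper value outside its range is refused whole. The fingers move at their own pace and stop on an object; "squeeze" is the grip in N (left out, the last holds). Time passes only in rows, so rows that repeat a pose let the fingers close. It gives the time, the measured TCP pose, the force, the opening and the grip force at its end, in the units of the state.
- manip.read_state(): the state, without advancing time (a new reading comes with each control period).
- viewer.camera(name): name is "side" or "top"; returns the picture (420x560x3 uint8, blue, green, red); there is no depth.
- viewer.camera_info(name): a dict with "camera_matrix" (3x3 intrinsics, pixels), "R" (3x3) and "t" (3): a world point X has camera coordinates R X + t. Camera axes: x right, y down, z forward; pixel columns grow to the right and rows downward; lengths in mm; the calibration is good to about 2 mm. A picture is of the moment at which its call begins. camera_info takes no time and is no camera call.
- manip.sign_off(): hands the job in; it is judged then, once.
The state is a dict: "clock": time; "joints": joint angles; "qd": joint speeds; "effort": joint torques, N m; "eef_pos": TCP position; "eef_rot": TCP orientation; "wrist_force": force on the tool from outside, world axes, zero at the start; "moment": the same for the moment, N m; "finger_gap": finger opening in mm; "finger_force": force on a finger pad.
Only numpy, scipy, OpenCV 4.12 (cv2) and the standard library are available. Lean on these libraries where they do the work, as an engineer would, in place of code of your own. Each camera call takes 0.05 s, during which the arm holds its last target. There are 200 camera calls.

## Working session

There is one attempt and no reset: what is moved stays moved. The work goes in short steps, Python scripts to look and compute and a tool call to move; the robot and the scene stay as the last step left them, time stands still between calls to the robot, and variables do not carry over. Pictures are saved under pics/ and viewed, at most 10 in all, crops included, and the job is handed in when it is done.

Besides the shell and the picture viewer there is one more tool, called after ">>>" as name(argument=value, ...) on one line, values as JSON. apply_moves: Moves the arm, as the interface text tells. Shift numbers are shares of 0.25 m and turn numbers shares of pi rad, none past 1 either way. Its arguments: {"type":"object","properties":{"moves":{"type":"array"},"squeeze":{"type":"number"}},"required":["moves"]}

```bash
mkdir -p pics; python3 - <<'E'
from cell import manip, viewer
import cv2
for n in("side","top"):
    cv2.imwrite(f"pics/{n}0.png",cv2.resize(viewer.camera(n),(800,600)))
    i=viewer.camera_info(n);print(n,i)
print(manip.read_state(),manip.tip_reach)
E
```

```text
side {'camera_matrix': array([[381.43116623,   0.        , 271.05415346],
       [  0.        , 381.43116623, 206.13541525],
       [  0.        ,   0.        ,   1.        ]]), 'R': array([[-0.96615013, -0.25738447, -0.01752619],
       [-0.12170153,  0.51462702, -0.84873304],
       [ 0.22747016, -0.81787057, -0.52853104]]), 't': array([ 551.54804566,  132.84786134, 1033.76220215])}
top {'camera_matrix': array([[414.39220647,   0.        , 283.12988011],
       [  0.        , 414.39220647, 205.40484184],
       [  0.        ,   0.        ,   1.        ]]), 'R': array([[ 0.00649883, -0.99987505, -0.01441016],
       [-0.99542573, -0.00509497, -0.09540265],
       [ 0.09531731,  0.01496425, -0.99533446]]), 't': array([   4.15693199,  587.1472421 , 1398.02465893])}
{'clock': 0.1, 'joints': array([-1.18960681e+00,  3.00420245e-01,  1.52150781e+00,  7.28884542e-06,
        1.32069623e+00, -6.66069591e-02]), 'qd': array([-3.78519423e-05, -1.92139490e-03, -1.98348520e-03,  2.65061937e-04,
        5.95716217e-04,  2.10991636e-03]), 'effort': array([ 1.25585902e-03, -5.32641721e+01, -3.53283942e+01,  7.09447078e-02,
        2.35047826e-02, -5.14225906e-05]), 'eef_pos': array([ 238.0435518 , -495.54599428,  190.74522841]), 'eef_rot': array([-3.14056378e+00, -7.57073664e-05,  4.47794626e-01]), 'wrist_force': array([-0.05699606, -0.14049804, -0.01559779]), 'moment': array([-0.02140621,  0.00453152,  0.03938812]), 'finger_force': 0.0, 'finger_gap': 93.99865792883595} 17.0
```

View pics/top0.png

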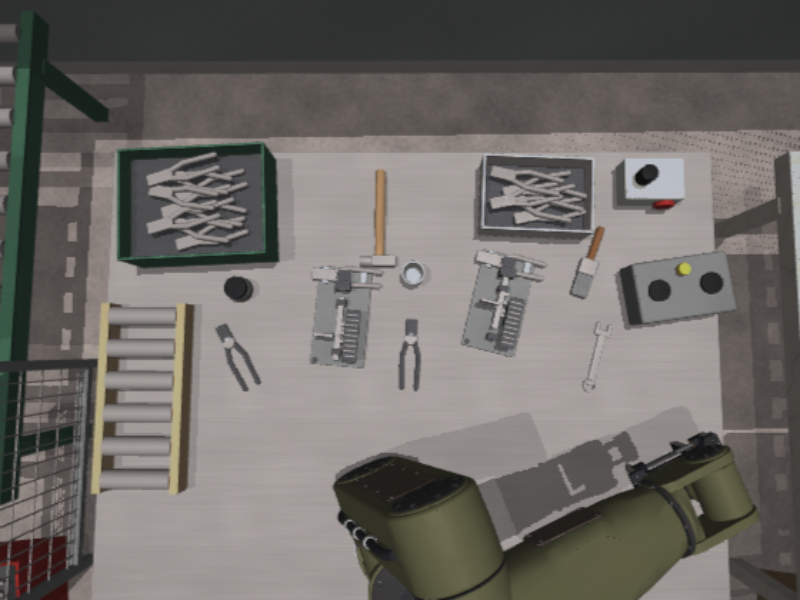

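View pics/side0.png

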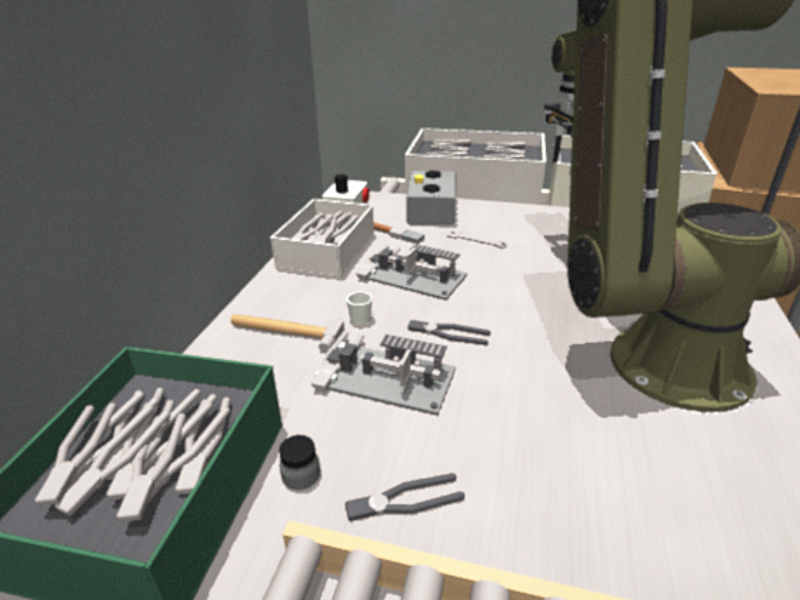

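The top view shows fixtures at about (340,318) and (500,303). The left one's tab, at about (323,335), looks further back than the right one's. I'll enlarge both.

```bash
python3 - <<'E'
import cv2,numpy as np
from cell import viewer
a=viewer.camera("top")
l=a[180:262,208:278];r=a[170:252,320:390]
f=lambda c:cv2.resize(c,None,fx=5.6,fy=5.6,interpolation=cv2.INTER_CUBIC)
cv2.imwrite("pics/crop.png",np.hstack([f(l),f(r)]))
s=viewer.camera("side")
l=s[230:290,215:325];r=s[165:210,245:330]
cv2.imwrite("pics/crops.png",cv2.resize(l,None,fx=7,fy=7,interpolation=cv2.INTER_CUBIC))
E
```

```text
(no output)
```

View pics/crop.png

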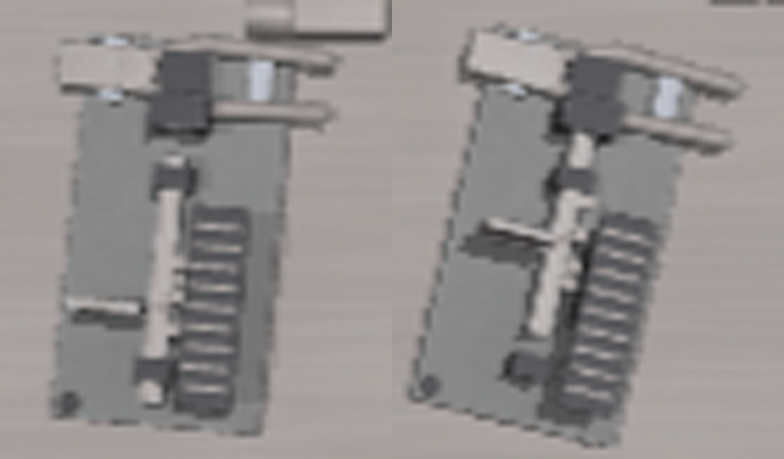

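View pics/crops.png

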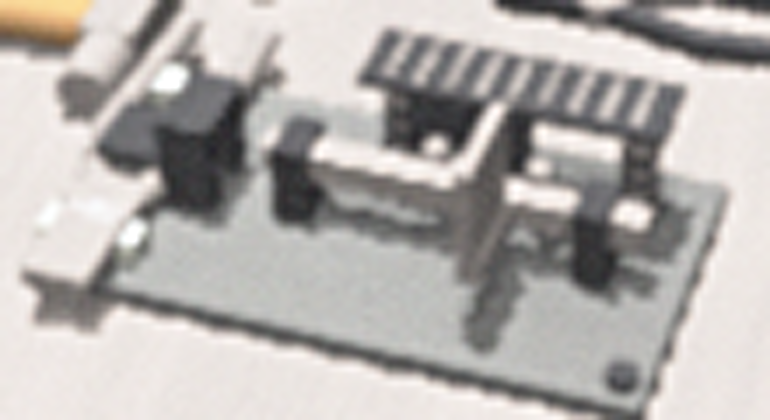

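Left crop: the bolt is drawn back and the tab's top edge runs (68,300)–(143,307), so this is the unlocked fixture. On the right one the nose is in the keeper. I'll fit the pose from plate corners, base corners and tab ends in both views.

```bash
cat > fit.py <<'E'
import numpy as np
from scipy.optimize import least_squares
from cell import viewer
I={n:viewer.camera_info(n) for n in("top","side")}
def proj(n,X):
    c=I[n]["R"]@X+I[n]["t"];p=I[n]["camera_matrix"]@c;return p[:2]/p[2]
def w(p,L):
    x,y,a=p;c,s=np.cos(a),np.sin(a)
    return np.array([x+c*L[0]-s*L[1],y+s*L[0]+c*L[1],L[2]])
O=[("top",(193,207),(45,-17,64)),("top",(250,210),(45,-51,64)),("top",(232,413),(-75,-51,64)),("top",(176,410),(-75,-17,64)),
("top",(68,302),(-20,50,84)),("top",(143,310),(-20,6,84)),
("top",(52,415),(-90,65,10)),("top",(262,435),(-90,-65,10)),
("side",(385,30),(45,-51,64)),("side",(362,78),(45,-17,64)),("side",(685,88),(-75,-51,64)),
("side",(640,408),(-90,65,10)),("side",(727,187),(-90,-65,10)),("side",(497,105),(-20,6,84)),("side",(470,172),(-20,50,84))]
def px(n,q):
    k,u,v=(5.6,208,180) if n=="top" else (7,215,230)
    return np.array([u+(q[0]+.5)/k-.5,v+(q[1]+.5)/k-.5])
def res(p,sel): return np.concatenate([proj(n,w(p,L))-px(n,q) for n,q,L in O if n in sel])
if __name__=="__main__":
    for sel in(("top",),("side",),("top","side")):
        r=least_squares(res,[480,100,0],x_scale=[1,1,.01],args=(sel,),loss="soft_l1");print(sel,r.x)
    print(np.round(res(r.x,sel).reshape(-1,2),1).tolist())
    for L in((-20,28,84),(-15,-34,64),(0,0,0)):print(L,w(r.x,L))
E
python3 fit.py
```

```text
('top',) [ 5.02803278e+02  1.63835395e+02 -8.04198078e-02]
('side',) [ 5.01866102e+02  1.72321119e+02 -7.96102603e-02]
('top', 'side') [ 5.02736028e+02  1.66302868e+02 -7.90677709e-02]
[[-0.4, -0.2], [-0.5, 0.1], [-0.6, -0.2], [-0.8, -0.6], [-0.9, 0.3], [-1.0, 0.0], [-0.7, 0.6], [-0.8, 0.2], [0.2, -1.9], [-0.9, -1.5], [0.5, -1.8], [0.4, -1.2], [0.4, -1.9], [0.8, -1.7], [-0.8, -0.7]]
(-20, 28, 84) [485.01010419 195.79509747  84.        ]
(-15, -34, 64) [485.09738752 133.59387255  64.        ]
(0, 0, 0) [502.7360281  166.30286762   0.        ]
```

>>> apply_moves(moves=[[[0.97,-1,0],[0,0,0.168],0.47],[[0.97,-1,0],[0,0,0.168],0.47],[[0.97,-1,0],[0,0,0.168],0.47],[[0.97,-1,0],[0,0,0.168],0.47],[[0.97,-1,0],[0,0,0.168],0.47],[[0.97,-1,0],[0,0,0.168],0.47],[[0.97,-1,0],[0,0,0.168],0.47],[[0.97,-1,0],[0,0,0.168],0.47],[[0.97,-1,0],[0,0,0.168],0.47],[[0.97,-1,0],[0,0,0.168],0.47],[[0.97,-1,0],[0,0,0.168],0.47],[[0.97,-1,0],[0,0,0.168],0.47]])

```text
clock: 1.2
eef_pos: [348.4, -165.9, 191.3]
eef_rot: [3.141, 0.0, -0.08]
wrist_force: [0.6, -0.2, 0.6]
finger_gap: 49.9
finger_force: 0.0
```

>>> apply_moves(moves=[[[0.33,-1,0],[0,0,0],0.47],[[0.33,-1,0],[0,0,0],0.47],[[0.33,-1,0],[0,0,0],0.47],[[0.33,-1,0],[0,0,0],0.47],[[0.33,-1,0],[0,0,0],0.47],[[0.33,-1,0],[0,0,0],0.47],[[0.33,-1,0],[0,0,0],0.47],[[0.33,-1,0],[0,0,0],0.47]])

```text
clock: 1.87
eef_pos: [451.6, 78.5, 190.7]
eef_rot: [-3.142, 0.001, -0.078]
wrist_force: [-0.2, -1.1, -0.1]
finger_gap: 49.7
finger_force: 0.0
```

>>> apply_moves(moves=[[[0,-0.36,0],[0,0,0],0.47],[[0,-0.36,0],[0,0,0],0.47],[[0,-0.36,0.2],[0,0,0],0.47],[[0,-0.36,0.2],[0,0,0],0.47],[[0,-0.36,0.2],[0,0,0],0.47],[[0,-0.36,0.2],[0,0,0],0.47],[[0,-0.36,0.2],[0,0,0],0.47]])

```text
clock: 2.45
eef_pos: [458.7, 165.5, 142.8]
eef_rot: [-3.141, -0.002, -0.082]
wrist_force: [-0.9, -0.4, -0.6]
finger_gap: 49.5
finger_force: 0.0
```

```bash
cat > look.py <<'E'
import sys,cv2,numpy as np
from cell import viewer,manip
a=viewer.camera("top")[175:265,195:285]
s=viewer.camera("side")[195:295,205:335]
a=cv2.resize(a,(400,400),interpolation=cv2.INTER_CUBIC)
s=cv2.resize(s,None,fx=3,fy=4,interpolation=cv2.INTER_CUBIC)
s=cv2.resize(viewer.camera("side")[195:295,225:325],(400,400),interpolation=cv2.INTER_CUBIC)
cv2.imwrite(sys.argv[1],np.hstack([a,s]))
print(manip.read_state()["eef_pos"],manip.read_state()["wrist_force"])
E
python3 look.py pics/n1.png
```

```text
[458.52127347 166.21216468 142.50875359] [ 0.08909575 -0.30924328  0.18781364]
```

View pics/n1.png

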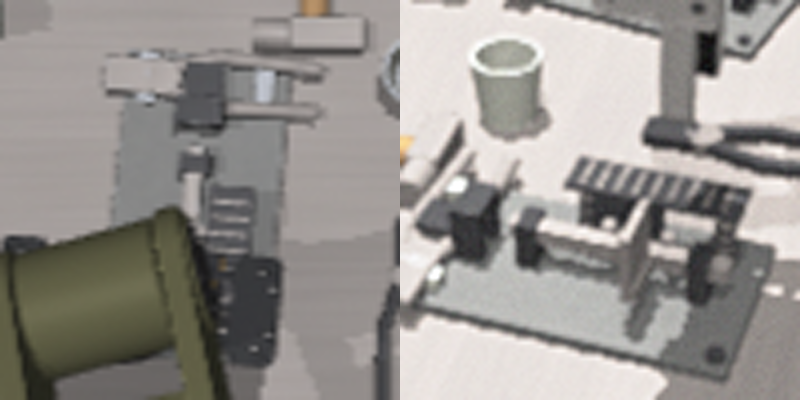

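```bash
python3 - <<'E'
import cv2
from cell import viewer
from fit import *
s=viewer.camera("side")
cv2.imwrite("pics/n2.png",cv2.resize(s[160:250,250:350],None,fx=6,fy=6,interpolation=cv2.INTER_CUBIC))
p=[502.7,166,-.08]
for y in(22,28,34,-28,-34,-40):
  for x in(-53,-37):print(x,y,(proj("side",w(p,(x,y,125.5)))-[250,160])*6)
E
```

```text
-53 22 [285.61933426 452.93510596]
-37 22 [247.20026566 445.55641449]
-53 28 [281.41177965 461.47137062]
-37 28 [242.81298147 454.01032108]
-53 34 [277.15967835 470.09801137]
-37 34 [238.37948679 462.55327117]
-53 -28 [319.03976582 385.13191019]
-37 -28 [282.05664136 378.39127734]
-53 -34 [322.86328629 377.37477196]
-37 -34 [286.0453903  370.70531273]
-53 -40 [326.64880691 369.69472763]
-37 -40 [289.99468886 363.09536551]
```

View pics/n2.png

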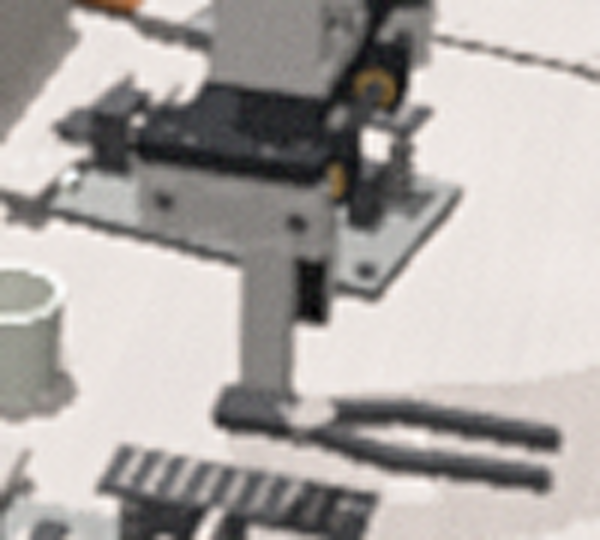

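The finger columns match the prediction, but the tip (268,388) sits about 60 px higher than projected. I'll descend to just above the plate and look again.

>>> apply_moves(moves=[[[0,0,0.1],[0,0,0],0.47],[[0,0,0.2],[0,0,0],0.47],[[0,0,0.2],[0,0,0],0.47],[[0,0,0.2],[0,0,0],0.47]])

```text
clock: 2.98
eef_pos: [457.6, 166.7, 91.4]
eef_rot: [3.141, 0.001, -0.08]
wrist_force: [1.3, 0.1, 1.1]
finger_gap: 49.8
finger_force: 0.0
```

```bash
python3 - <<'E'
import cv2
from cell import viewer,manip
s=viewer.camera("side")
cv2.imwrite("pics/n3.png",cv2.resize(s[190:290,220:330],None,fx=6,fy=6,interpolation=cv2.INTER_CUBIC))
print(manip.read_state()["eef_pos"])
E
```

```text
[458.30358312 166.9000079   92.40034435]
```

View pics/n3.png

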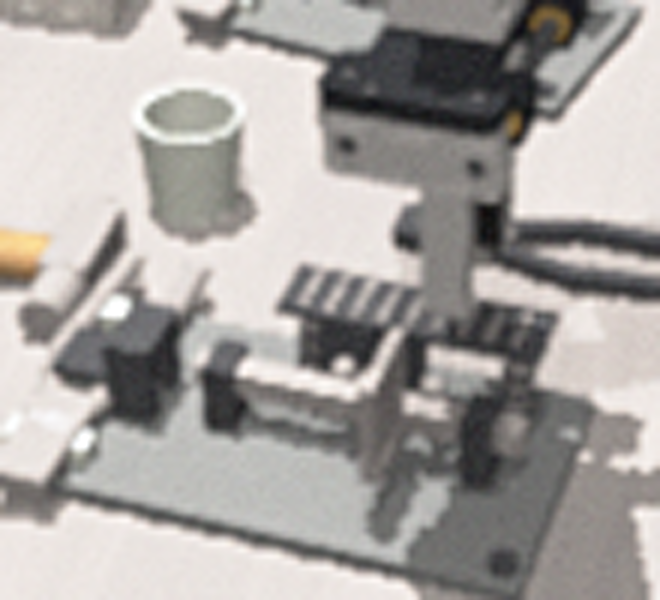

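>>> apply_moves(moves=[[[0,0,0.03],[0,0,0],0.47],[[0,0,0.05],[0,0,0],0.47],[[0,0,0.06],[0,0,0],0.47],[[0,0,0.066],[0,0,0],0.47],[[0,0,0.066],[0,0,0],0.47],[[0,0,0.066],[0,0,0],0.47]])

```text
clock: 3.53
eef_pos: [458.0, 166.9, 74.9]
eef_rot: [-3.142, -0.0, -0.08]
wrist_force: [-0.8, 0.5, -0.2]
finger_gap: 49.6
finger_force: 0.0
```

>>> apply_moves(moves=[[[0,0,0.016],[0,0,0],0.47],[[0,0,0.032],[0,0,0],0.47],[[0,0,0.032],[0,0,0],0.47],[[0,0,0.032],[0,0,0],0.47]])

```text
clock: 3.87
eef_pos: [457.7, 166.9, 66.4]
eef_rot: [3.141, 0.001, -0.08]
wrist_force: [0.4, -0.9, -0.9]
finger_gap: 49.8
finger_force: 0.0
```

```bash
python3 - <<'E'
import cv2,numpy as np
from cell import viewer,manip
s=viewer.camera("side")[205:290,230:330];t=viewer.camera("top")[185:265,200:280]
cv2.imwrite("pics/n4.png",np.hstack([cv2.resize(s,(480,408),interpolation=cv2.INTER_CUBIC),cv2.resize(t,(310,408),interpolation=cv2.INTER_CUBIC)]))
st=manip.read_state();print(st["eef_pos"],st["wrist_force"],st["moment"])
E
```

```text
[457.89905027 166.92770468  66.76172663] [ 0.65106256  0.1485122  -0.11736625] [ 0.00620991  0.07775074 -0.00083123]
```

View pics/n4.png

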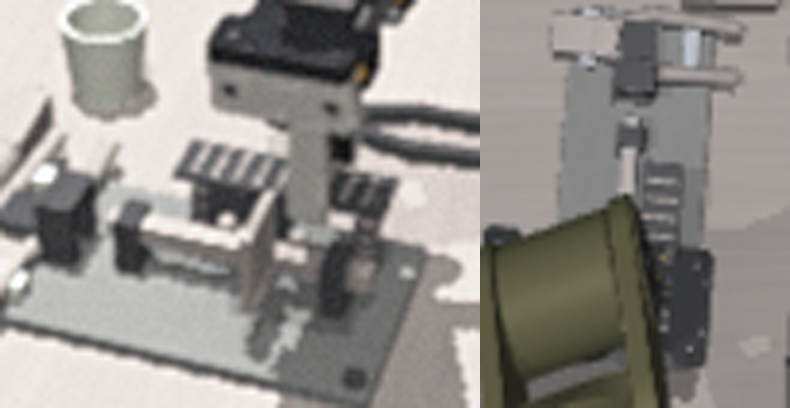

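No contact yet: the left tip is at (312,232), still above the bar, and the side view agrees the tips sit about 24 mm higher than stated. I'll carry on down until I feel the spring.

>>> apply_moves(moves=[[[0,0,0.012],[0,0,0],0.47],[[0,0,0.024],[0,0,0],0.47],[[0,0,0.024],[0,0,0],0.47],[[0,0,0.024],[0,0,0],0.47]])

```text
clock: 4.3
eef_pos: [457.8, 166.9, 60.5]
eef_rot: [3.141, 0.0, -0.08]
wrist_force: [-0.1, -0.5, 0.5]
finger_gap: 49.8
finger_force: 0.0
```

>>> apply_moves(moves=[[[0,0,0.008],[0,0,0],0.47],[[0,0,0.016],[0,0,0],0.47],[[0,0,0.016],[0,0,0],0.47]])

```text
clock: 4.55
eef_pos: [457.7, 166.9, 56.4]
eef_rot: [3.141, 0.0, -0.08]
wrist_force: [-0.9, -1.0, 0.4]
finger_gap: 49.9
finger_force: 0.0
```

>>> apply_moves(moves=[[[0,0,0.006],[0,0,0],0.47],[[0,0,0.012],[0,0,0],0.47],[[0,0,0.012],[0,0,0],0.47]])

```text
clock: 4.8
eef_pos: [457.7, 166.9, 53.5]
eef_rot: [3.141, 0.0, -0.08]
wrist_force: [-0.6, 0.3, 0.9]
finger_gap: 50.0
finger_force: 0.0
```

```bash
python3 - <<'E'
import cv2,numpy as np
from cell import viewer,manip
s=viewer.camera("side")[195:285,235:325]
cv2.imwrite("pics/n5.png",cv2.resize(s,(600,600),interpolation=cv2.INTER_CUBIC))
for i in range(3):
  viewer.camera("top");st=manip.read_state();print(st["eef_pos"],st["wrist_force"],st["moment"])
E
```

```text
[457.87091239 166.88262232  53.6936709 ] [ 0.19884909  0.07403254 -0.10791133] [ 0.0332957  -0.00422099 -0.01245365]
[457.88586812 166.92147941  53.75879263] [ 0.16651988  0.10582372 -0.07179731] [ 0.02877019  0.06858144 -0.02185597]
[457.9075352  166.91567066  53.81107523] [-0.11783992 -0.5788669  -0.00167286] [ 0.07066667 -0.03085908  0.01869702]
```

View pics/n5.png

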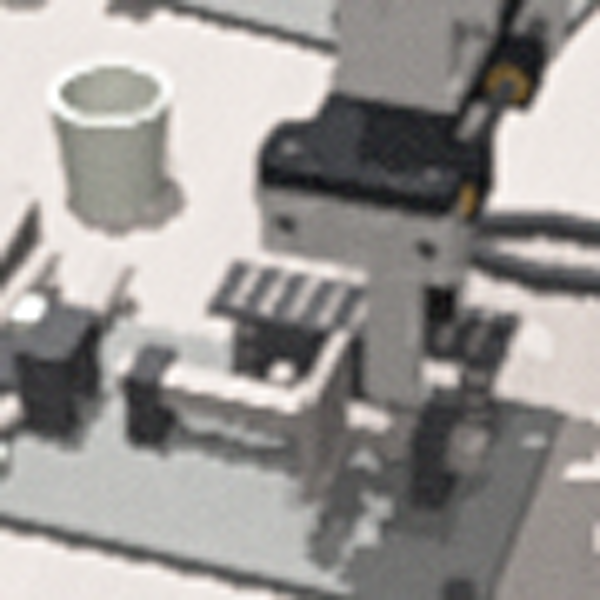

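>>> apply_moves(moves=[[[0,0,0.006],[0,0,0],0.47],[[0,0,0.012],[0,0,0],0.47],[[0,0,0.012],[0,0,0],0.47]])

```text
clock: 5.25
eef_pos: [457.7, 166.9, 50.4]
eef_rot: [3.141, 0.0, -0.08]
wrist_force: [-0.1, 0.6, -0.0]
finger_gap: 49.8
finger_force: 0.0
```

```bash
python3 - <<'E'
from cell import viewer,manip
from fit import *
st=manip.read_state();print(st)
E
```

```text
{'clock': 5.25, 'joints': array([2.74404073e-01, 3.35642747e-01, 1.83526594e+00, 1.23004150e-05,
       9.71132753e-01, 1.92519555e+00]), 'qd': array([ 0.00043935, -0.00252839, -0.00435332,  0.00068407,  0.00722229,
        0.0003479 ]), 'effort': array([-2.32047074e-03, -4.90747797e+01, -2.91426569e+01, -8.95162899e-03,
       -1.55772851e-01, -1.53611104e-04]), 'eef_pos': array([457.71123207, 166.87371107,  50.42152223]), 'eef_rot': array([ 3.14144643e+00,  4.24423491e-04, -8.00021261e-02]), 'wrist_force': array([-0.12481294,  0.55282058, -0.0120905 ]), 'moment': array([0.04041308, 0.00684583, 0.03523381]), 'finger_force': 0.0, 'finger_gap': 49.80970414437308}
```

```bash
python3 - <<'E'
import cv2,numpy as np
from cell import viewer,manip
from fit import *
p=[502.7,166,-.08]
def crop(im,u0,v0,n,k): return cv2.resize(im[v0:v0+n[1],u0:u0+n[0]],None,fx=k,fy=k,interpolation=cv2.INTER_CUBIC)
def mark(im,n,X,u0,v0,k,c):
    q=(proj(n,X)-[u0,v0]+.5)*k-.5; cv2.circle(im,tuple(int(round(a)) for a in q),2,c,-1)
s0=cv2.resize(cv2.imread("pics/side0.png"),(560,420),interpolation=cv2.INTER_AREA)
A=crop(s0,350,50,(75,100),4)
x=np.array([.9014,.433,0]);y=np.array([.433,-.9014,0]);T=np.array([238,-495.5,174])
for sg in(-1,1):
  for a in(47,59.5):
    for b in(-8,8): mark(A,"side",T+sg*a*y+b*x,350,50,4,(0,0,255) if sg<0 else (0,255,0))
s=viewer.camera("side");B=crop(s,225,190,(100,80),5)
for sg in(-1,1):
  for a in(24.9,37.4):
    for b in(-8,8):
      for z in(33.4,):mark(B,"side",w([457.7,166.9,-.08],(b,-sg*a,z)),225,190,5,(0,0,255) if sg<0 else (0,255,0))
C=crop(viewer.camera("top"),195,200,(100,40),5)
W=np.zeros((600,800,3),np.uint8);W[:400,:300]=A;W[:400,300:800]=B;W[400:600,:500]=C
t0=cv2.resize(cv2.imread("pics/top0.png"),(560,420),interpolation=cv2.INTER_AREA)
D=crop(t0,430,290,(100,66),3)
for sg in(-1,1):
  for b in(-37,37): mark(D,"top",T+[0,0,110]+sg*88*y+b*x,430,290,3,(0,255,255))
W[400:598,500:800]=D
cv2.imwrite("pics/n6.png",W)
E
```

```text
(no output)
```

View pics/n6.png

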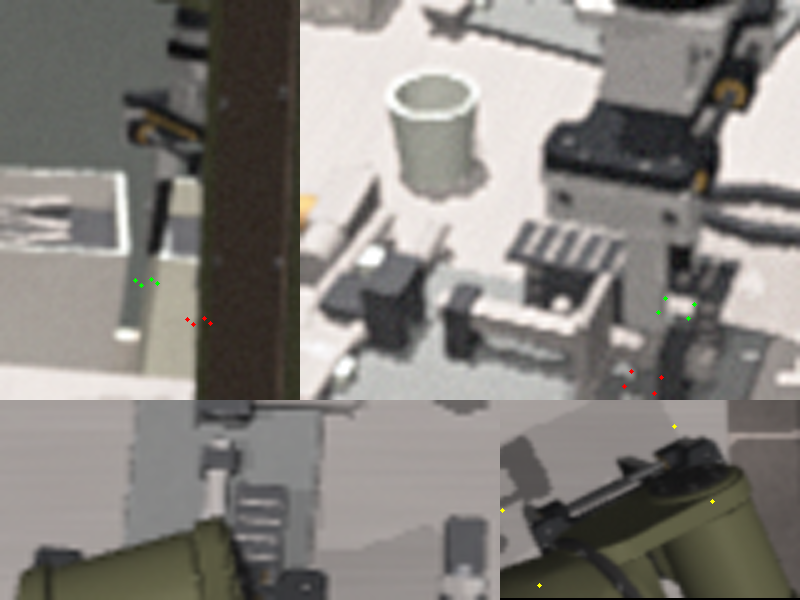

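>>> apply_moves(moves=[[[0,0,0.006],[0,0,0],0.47],[[0,0,0.012],[0,0,0],0.47],[[0,0,0.012],[0,0,0],0.47]])

```text
clock: 5.6
eef_pos: [458.0, 167.0, 47.7]
eef_rot: [-3.141, -0.0, -0.08]
wrist_force: [-0.6, -0.1, 2.2]
finger_gap: 49.7
finger_force: 1.4
```

>>> apply_moves(moves=[[[0,0,0.006],[0,0,0],0.47],[[0,0,0.012],[0,0,0],0.47],[[0,0,0.012],[0,0,0],0.47]])

```text
clock: 5.85
eef_pos: [458.0, 166.9, 44.6]
eef_rot: [-3.141, -0.0, -0.08]
wrist_force: [0.5, 0.5, 4.0]
finger_gap: 49.7
finger_force: 2.0
```

>>> apply_moves(moves=[[[0,0,0.006],[0,0,0],0.47],[[0,0,0.012],[0,0,0],0.47],[[0,0,0.012],[0,0,0],0.47]])

```text
clock: 6.1
eef_pos: [458.0, 166.9, 41.6]
eef_rot: [-3.141, -0.0, -0.08]
wrist_force: [-0.5, 0.2, 4.6]
finger_gap: 50.0
finger_force: 2.6
```

```bash
python3 - <<'E'
from cell import manip,viewer
for i in range(4):
  s=manip.read_state();print(s["eef_pos"],s["wrist_force"],s["moment"]);viewer.camera("top")
E
```

```text
[458.00864238 166.92760262  41.63658869] [-0.5118331   0.17344153  4.64676444] [-0.05827202 -0.01788602  0.0412271 ]
[458.01690447 166.95133069  41.76922483] [0.95822461 0.13437776 4.98111836] [-0.02922993  0.01090901 -0.01548963]
[458.0197471  166.94812284  41.83398149] [-0.09882163  0.61100468  5.65036102] [-0.07224607  0.03468966 -0.00427762]
[458.01531005 166.94409271  41.85048035] [-0.05508179  0.61446912  4.73680239] [-0.06473753  0.03431604  0.02219527]
```

>>> apply_moves(moves=[[[0,0,0.01],[0,0,0],0.47],[[0,0,0.018],[0,0,0],0.47],[[0,0,0.018],[0,0,0],0.47]])

```text
clock: 6.55
eef_pos: [458.1, 167.0, 37.8]
eef_rot: [-3.142, -0.0, -0.08]
wrist_force: [-3.4, -0.8, 11.0]
finger_gap: 49.8
finger_force: 6.2
```

```bash
python3 - <<'E'
from cell import manip,viewer
import numpy as np
L=[]
for i in range(8):
  s=manip.read_state();L.append(np.r_[s["eef_pos"],s["wrist_force"],s["moment"]]);viewer.camera("top")
print(np.mean(L,0).round(3))
E
```

```text
[ 4.58108e+02  1.66960e+02  3.78210e+01 -2.54300e+00 -7.90000e-01
  1.16270e+01 -3.66000e-01  5.37000e-01 -6.90000e-02]
```

>>> apply_moves(moves=[[[0,0,-0.004],[0,0,0],0.47],[[0,0,-0.004],[0,0,0],0.47]])

```text
clock: 7.12
eef_pos: [458.0, 167.0, 38.6]
eef_rot: [-3.141, -0.0, -0.08]
wrist_force: [-0.2, -0.2, 6.2]
finger_gap: 49.8
finger_force: 3.2
```

```bash
cat > m.py <<'E'
from cell import manip,viewer
import numpy as np
L=[]
for i in range(6):
  s=manip.read_state();L.append(np.r_[s["eef_pos"],s["wrist_force"],s["moment"]]);viewer.camera("top")
print(np.mean(L,0).round(3),s["clock"])
E
python3 m.py
```

```text
[ 4.58032e+02  1.66952e+02  3.85130e+01 -2.38000e-01  2.04000e-01
  6.40800e+00 -1.32000e-01  1.45000e-01 -2.50000e-02] 7.3667
```

>>> apply_moves(moves=[[[0.02,0,0],[0,0,0],0.47],[[0.04,0,0],[0,0,0],0.47],[[0.06,0,0],[0,0,0],0.47],[[0.08,0,0],[0,0,0],0.47],[[0.08,0,0],[0,0,0],0.47]])

```text
clock: 7.83
eef_pos: [477.8, 165.2, 38.1]
eef_rot: [3.141, 0.001, -0.08]
wrist_force: [-1.3, -0.8, 6.5]
finger_gap: 49.8
finger_force: 3.3
```

```bash
python3 m.py
```

```text
[ 4.77769e+02  1.65218e+02  3.82540e+01 -1.26900e+00 -6.94000e-01
  6.09400e+00 -2.78000e-01  3.36000e-01 -4.30000e-02] 8.0833
```

>>> apply_moves(moves=[[[0.02,0,0],[0,0,0],0.47],[[0.04,0,0],[0,0,0],0.47],[[0.04,0,0],[0,0,0],0.47]])

```text
clock: 8.38
eef_pos: [487.7, 164.4, 38.2]
eef_rot: [3.141, 0.001, -0.08]
wrist_force: [-1.6, -0.5, 6.4]
finger_gap: 49.9
finger_force: 3.3
```

```bash
python3 m.py
```

```text
[ 4.87686e+02  1.64418e+02  3.82600e+01 -1.72600e+00 -6.60000e-01
  6.49200e+00 -2.51000e-01  3.76000e-01 -4.90000e-02] 8.6333
```

```bash
cat > prof.py <<'E'
import cv2,numpy as np
from cell import viewer
from fit import *
p=[502.8,164,-.08]
t0=cv2.resize(cv2.imread("pics/top0.png"),(560,420),interpolation=cv2.INTER_AREA)
t=viewer.camera("top")
for im in(t0,t):
    g=cv2.cvtColor(im,cv2.COLOR_BGR2GRAY).astype(np.float32)
    q=np.array([[proj("top",w(p,(x,y,40))) for x in range(30,106,4)] for y in(-3,0,3)],np.float32)
    print(cv2.remap(g,q[...,0],q[...,1],cv2.INTER_LINEAR).max(0).astype(int))
s=viewer.camera("side");g=cv2.cvtColor(s,cv2.COLOR_BGR2GRAY).astype(np.float32)
s0=cv2.cvtColor(cv2.resize(cv2.imread("pics/side0.png"),(560,420),interpolation=cv2.INTER_AREA),cv2.COLOR_BGR2GRAY).astype(np.float32)
T=s0[247:272,277:288].astype(np.uint8)  # tab
r=cv2.matchTemplate(g[240:280,240:300].astype(np.uint8),T,cv2.TM_CCOEFF_NORMED);_,v,_,l=cv2.minMaxLoc(r);print(v,l[0]+240-277,l[1]+240-247)
E
python3 prof.py
```

```text
[177 176 175 173 173 171 149 100  86  90 140 163 138 130 105  78  94  90
  88]
[ 87  87  85  82  79  72  64  74  86  85 145 181 179 179 180 176 117  89
  88]
0.6082040667533875 -6 -1
```

The bolt nose has moved about 16 mm forward, and force stays low, so I'll keep pushing.

>>> apply_moves(moves=[[[0.02,0,0],[0,0,0],0.47],[[0.04,0,0],[0,0,0],0.47],[[0.06,0,0],[0,0,0],0.47],[[0.08,0,0],[0,0,0],0.47],[[0.08,0,0],[0,0,0],0.47]])

```text
clock: 9.2
eef_pos: [507.7, 162.8, 38.1]
eef_rot: [3.141, 0.001, -0.08]
wrist_force: [-0.9, -0.3, 7.0]
finger_gap: 49.8
finger_force: 3.3
```

>>> apply_moves(moves=[[[0.008,0,0],[0,0,0],0.47],[[0.008,0,0],[0,0,0],0.47]])

```text
clock: 9.37
eef_pos: [509.1, 162.7, 38.1]
eef_rot: [3.141, 0.002, -0.08]
wrist_force: [-3.4, 0.7, 6.8]
finger_gap: 49.8
finger_force: 3.3
```

>>> apply_moves(moves=[[[0.008,0,0],[0,0,0],0.47],[[0.008,0,0],[0,0,0],0.47]])

```text
clock: 9.53
eef_pos: [510.8, 162.6, 38.0]
eef_rot: [3.141, 0.003, -0.08]
wrist_force: [-6.5, 0.9, 7.9]
finger_gap: 49.6
finger_force: 5.2
```

```bash
python3 m.py; python3 prof.py
```

```text
[ 5.10817e+02  1.62558e+02  3.80360e+01 -5.84400e+00  2.31000e-01
  6.91200e+00 -1.04000e-01  1.17600e+00  1.10000e-02] 9.7833
[177 176 175 173 173 171 149 100  86  90 140 163 138 130 105  78  94  90
  88]
[ 96  91  85  86  87  96  89  87  87  87  85  80  77  68 129 170 116  89
  88]
0.5675005912780762 -27 -6
```

>>> apply_moves(moves=[[[0.008,0,0],[0,0,0],0.47],[[0.008,0,0],[0,0,0],0.47]])

```text
clock: 10.1
eef_pos: [510.9, 162.5, 38.0]
eef_rot: [3.14, 0.007, -0.079]
wrist_force: [-21.6, 0.0, 18.6]
finger_gap: 49.9
finger_force: 13.4
```

```bash
python3 m.py
```

```text
[ 5.10942e+02  1.62531e+02  3.80290e+01 -2.13170e+01 -2.40000e-02
  1.79440e+01  1.69000e-01  3.72900e+00  5.33000e-01] 10.35
```

Hard stop at x ≈ 511, where I predicted home. I'll unload the push, lift straight up, then retreat.

>>> apply_moves(moves=[[[-0.007,0,0],[0,0,0],0.47],[[-0.007,0,0],[0,0,0],0.47],[[-0.007,0,-0.03],[0,0,0],0.47],[[-0.007,0,-0.08],[0,0,0],0.47],[[-0.01,0,-0.2],[0,0,0],0.47],[[-0.02,0,-0.35],[0,0,0],0.47],[[-0.02,0,-0.6],[0,0,0],0.47],[[-0.02,0,-0.6],[0,0,0],0.47],[[-0.02,0,-0.6],[0,0,0],0.47]])

```text
clock: 11.15
eef_pos: [510.4, 163.2, 193.6]
eef_rot: [-3.139, -0.008, -0.08]
wrist_force: [0.1, 0.4, -0.6]
finger_gap: 50.0
finger_force: 0.0
```

>>> apply_moves(moves=[[[-0.2,0.6,0],[0,0,0],0.47],[[-0.2,0.9,0],[0,0,0],0.47],[[-0.2,0.9,0],[0,0,0],0.47],[[-0.2,0.9,0],[0,0,0],0.47],[[-0.2,0.9,0],[0,0,0],0.47],[[-0.2,0.9,0],[0,0,0],0.47],[[-0.2,0.9,0],[0,0,0],0.47]])

```text
clock: 11.73
eef_pos: [439.6, -60.6, 187.6]
eef_rot: [3.141, 0.001, -0.084]
wrist_force: [0.3, -0.1, 0.4]
finger_gap: 50.0
finger_force: 0.0
```

```bash
cat > chk.py <<'E'
import cv2,numpy as np
from cell import viewer
from fit import *
exec(open("m.py").read()); exec(open("prof.py").read())
# compare tab-top and plate stripes, profile along x at y=28,z=84
for im in(t0,t):
    g=cv2.cvtColor(im,cv2.COLOR_BGR2GRAY).astype(np.float32)
    q=np.array([[proj("top",w([502.8,164,-.08],(x,y,84))) for x in range(-40,45,3)] for y in(20,28,36)],np.float32)
    print(cv2.remap(g,q[...,0],q[...,1],cv2.INTER_LINEAR).mean(0).astype(int))
# catch height: shift of plate patch in side view against start
P=s0[233:252,266:316].astype(np.uint8)
r=cv2.matchTemplate(g_:=cv2.cvtColor(viewer.camera("side"),cv2.COLOR_BGR2GRAY)[223:266,256:326],P,cv2.TM_CCOEFF_NORMED);_,v,_,l=cv2.minMaxLoc(r);print("plate",v,l[0]-10,l[1]-10)
E
python3 chk.py
```

```text
[ 4.40547e+02 -5.79490e+01  1.87784e+02  2.05000e-01  9.00000e-02
  2.02000e-01  3.70000e-02  1.10000e-02  1.70000e-02] 11.9833
[177 176 175 173 173 171 149 100  86  90 140 163 138 130 105  78  94  90
  88]
[175 177 177 174 173 174 155  94  85  84 142 177 175 175 176 171 114  88
  87]
0.6519481539726257 -15 -3
[131 131 125 105  87  87 118 152 143 133 132 133 134 134 134 134 134 134
 134 134 135 135 135 135 136 136 136 135 136]
[130 131 131 131 131 131 130 131 131 131 131 132 132 133 131 107  88  85
  87  94 154 143 129 133 134 135 135 135 134]
plate 0.8727664947509766 0 0
```

```bash
python3 -c "
from cell import manip
print(manip.sign_off())"
```

```text
the job is handed in; nothing more can be done
None
```

The bolt on the unlocked fixture is pushed fully home: its tab moved about 39 mm to a hard stop. The catch plate is back up, the hand is clear, and I handed the job in at about 12 s.

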